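# Put two bearings away in the touch-latch case

## Task

Open the blue bearing case: press its lid down at the black pad until the touch latch clicks, and keep your finger on the lid as it springs up, so that it comes up under control instead of flying open. With the lid left fully open, drop the large bearing into the large pocket and the small bearing into the small pocket, both lying flat on the bottom of their pockets and released. Leave the relay, the spark plug and the pulley where they are.

Things in the scene. Friction and masses are not known exactly. Their poses are not given: they have to be found in the camera images.
- case: Fixed low case, blue with a grey top plate, 136 x 216 x 45 mm without its lid. Origin at the centre of its underside on the work surface; x points from the front (latch side, normally toward the robot) to the back (hinge side), y along the hinge, z up. The closed blue lid makes it 146 x 226 mm and 62 mm high. A steel latch hook stands 15 mm proud of the front, in the middle; when released it swings outward and down by itself.
- lid (a joint): Lid angle about its hinge, rad: 0 = shut and latched, positive = opening, 1.8 = fully open at its stop, leaning back past upright; pressed, it goes to -0.05 at most (6 mm at the pad, hard stop). A spring drives it open: about 3 to 4 N at the pad to press it, 1 to 3 N to hold it back. Let go early it flies up at about 6 rad/s; let go beyond 0.8 rad it goes gently on to the stop and stays.
- latch (a joint): Angle of the latch hook, rad: 0 = hooked over the lid, 0.3 = released (it jumps there, the click, when the lid is pressed about 4 mm down at the pad, lid near -0.03). It does not catch again.
- lid_pad (a point): Centre of the top of the round black rubber pad, 32 mm across and 2 mm high, on the lid near its front edge: the place to press. It moves with the lid; 122.5 mm in front of the hinge axis, 64 mm above the work surface when shut.
- lid_hinge (a point): Middle of the lid's hinge axis, 50 mm above the work surface at the back of the case; the axis runs along the case's y. The lid, 226 mm wide, reaches 149 mm from this axis; its outer face lies 12 mm outside the axis (above it when shut, behind it when upright).
- pocket_large (a point): Centre of the mouth of the large round pocket in the grey plate under the lid, on the case's +y side: 60 mm across, 12 mm deep, mouth 45 mm above the work surface. Its centre lies 94.5 mm in front of the hinge axis.
- pocket_small (a point): Centre of the mouth of the small round pocket, on the case's -y side: 48 mm across, 12 mm deep, mouth 45 mm above the work surface, 110 mm from the large one.
- bearing_large (a point): Centre of the large grey ball bearing, 52 mm across and 15 mm thick, lying flat on the work surface (this point is half-way up); its axis is z. About 0.2 kg.
- bearing_small (a point): Centre of the small brownish ball bearing, 40 mm across and 12 mm thick, lying flat on the work surface (this point is half-way up); its axis is z. About 0.12 kg.
- relay: Bystander: black cube relay 28 x 28 x 37 mm, blades up, origin under its centre.
- spark_plug: Bystander: spark plug 63 mm long lying down, 24 mm thick, origin under its middle.
- pulley: Bystander: grey pulley 62 mm across and 30 mm high, lying flat, origin under its centre.
There are look-alikes about, which are no part of the job. Leave any green look-alike of the part that bears bearing_large alone. What is shaped like the part that bears bearing_small but green is not meant.

How it is judged:
By the outcome, as a careful person would: the job done as asked, in the order asked, and still so for the second after the job is handed in, with the robot touching nothing.
It also fails if it takes over 67 s, if anything falls off the work surface, if the arm or the gripper's body presses on something with over 40 N, if the wrist force passes 120 N, or if a joint passes its speed limit or range.

## Robot

A 7-joint arm with a two-finger parallel gripper is mounted at the origin on a cart in front of the work surface, level with it; the furniture and walls round the work are solid. World frame = base frame: x ahead of the robot, y to its left, z up, the work surface at z = 0. Lengths are in m, angles in degrees, forces in N, time in s.
With the tool pointing down it reaches from about 0.425 to 0.875 m from the base axis. Payload 9.9 kg.
Tool frame: the origin (TCP) lies on the centre line of the jaws, within the pads' length; the fingertips stand 14 mm ahead of it and the grasp point (between the pads) lies 5 mm behind it (manip.tip_extent is the distance from the TCP to the fingertips, in m); x points along the fingers, y is the direction in which the jaws open and shut, and the axes are right-handed (so a half turn about x gives the same grasp; the last joint's range is limited). The gripper opens to 85 mm and grips with 20 to 120 N. Pads are 22 mm wide; open, the fingers measure 114 mm over their backs; the gripper's body (76 mm by 85 mm) begins 54 mm behind the grasp point. The pads swing forward as they close: fully open they stand 13 mm farther back than shut.
Start: joints at [-68.457, 32.985, 1.427, 82.34, -0.859, 64.687, -3.237], TCP at [0.3, 0.605, 0.245] pointing down, gripper open.
Joint ranges: [-157.87, 157.87], [-19.46, 123.44], [-87.15, 90], [11.01, 140.99], [-62.26, 242.26], [9.8, 113.94], [-161.44, 161.44]. Speed limits (degrees/s): [127.2, 127.2, 172.46, 172.46, 180, 180, 180].

## Interface

Orientations are given as [roll, pitch, yaw] about the fixed x, y, z axes, in that order (R = Rz(yaw) Ry(pitch) Rx(roll)).
In Python, from cell import manip gives the robot as it stands.
- The arm moves only by the tool play_rows, never from a script. Its argument "targets" is one flat list of numbers, 5 for each row, row after row: the opening, from 0 (shut) to 1 (fully open), then the shift along the tool's x, y, z in mm, then the turn about the tool's x in rad. A call has 1 to 5 rows; each row shifts and turns the commanded pose from where the row before left it, along the tool's axes as they then stand; what a row does not reach is not made up. A row lasts 1/8 s, in which the tool goes at most 62.5 mm and 10.7 degrees, less where a joint would pass 70% of its speed; a pose out of reach is approached as far as the arm can. A call is refused whole if a number of a shift passes 62.5 or a number of a turn 0.188, either way. A call with a gripper value outside its range is refused whole. The fingers move at their own pace and stop on an object; "grip_force" is the grip in N (left out, the last holds). Time passes only in rows, so rows that do not move let the fingers close. It gives the time, the measured TCP pose, the force and the opening at its end, in the units of the state.
- manip.observe(): the state, without advancing time (a new reading comes with each control period).
- manip.get_image(name): name is "scene" or "top" or "wrist"; returns a dict with "color" (480x640x3 uint8, red, green, blue), "camera_matrix" (3x3 intrinsics, pixels), "rvec" (rotation vector, rad) and "tvec" (3), from world to camera coordinates, as OpenCV has them. Camera axes: x right, y down, z forward; pixel columns grow to the right and rows downward; lengths in m; the calibration is good to about 2 mm. A picture is of the moment at which its call begins. There is no depth.
- manip.job_done(): hands the job in, once; it reports no verdict.
The state is a dict: "time": time; "q": joint angles; "joint_vel": joint speeds; "tau": joint torques, N m; "ee_pos": TCP position; "tcp_rot": TCP orientation; "ft_force": force on the tool from outside, world axes, zero at the start; "torque": the same for the moment, N m; "gripper_width": finger opening in m.
Only numpy, scipy, OpenCV 4.12 (cv2) and the standard library are available. Lean on these libraries where they do the work, as an engineer would, in place of code of your own. Each camera call takes 0.05 s, during which the arm holds its last target. There are 200 camera calls.

## Working session

There is one attempt and no reset: what is moved stays moved. The work goes in short steps, Python scripts to look and compute and a tool call to move; the robot and the scene stay as the last step left them, time stands still between calls to the robot, and variables do not carry over. Pictures are saved under pics/ and viewed, about 8 in all and at most 12, crops included, and the job is handed in when it is done.

Besides the shell and the picture viewer there is one more tool, called after "Request:" in YAML: its name, and indented under it one key for each argument. play_rows: Moves the arm, as the interface text tells. Its arguments: {"type":"object","properties":{"targets":{"type":"array"},"grip_force":{"type":"number"}},"required":["targets"]}

```bash
mkdir -p pics; ls; python3 - <<'E'
from cell import manip
import cv2
s=manip.observe();print({k:s[k] for k in('time','ee_pos','tcp_rot','ft_force','gripper_width')})
for n in('scene','top'):
    im=manip.get_image(n);cv2.imwrite(f'pics/{n}0.png',im['color'][:,:,::-1])
    print(n,im['camera_matrix'],im['rvec'],im['tvec'])
E
```

```text
pics
{'time': 0.0, 'ee_pos': array([0.29934491, 0.60450642, 0.24446267]), 'tcp_rot': array([ -87.73330173,   89.90515657, -114.07924738]), 'ft_force': array([-0.09510641,  0.43020635, -0.03440943]), 'gripper_width': 0.08526555737014296}
scene [[515.22849907   0.         321.52828808]
 [  0.         515.22849907 235.00424193]
 [  0.           0.           1.        ]] [ 0.72273218 -2.38066679  1.40723237] [0.41413601 0.20473448 0.82595354]
top [[476.89034403   0.         311.99571126]
 [  0.         476.89034403 232.67473068]
 [  0.           0.           1.        ]] [ 2.1667599  -2.15059855  0.18453795] [-0.03552244  0.51627074  1.12104623]
```

View pics/top0.png

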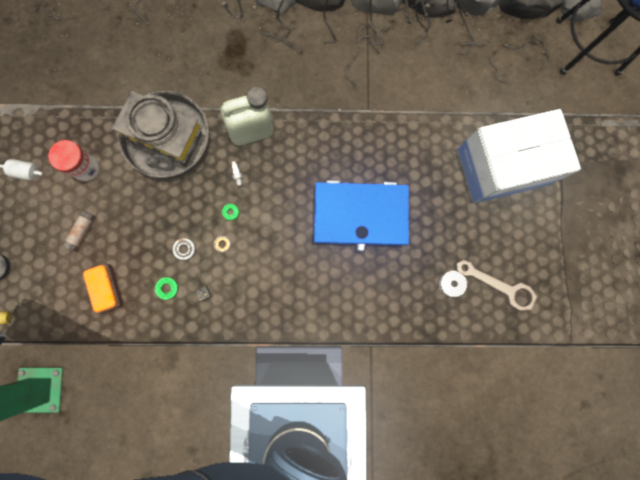

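View pics/scene0.png

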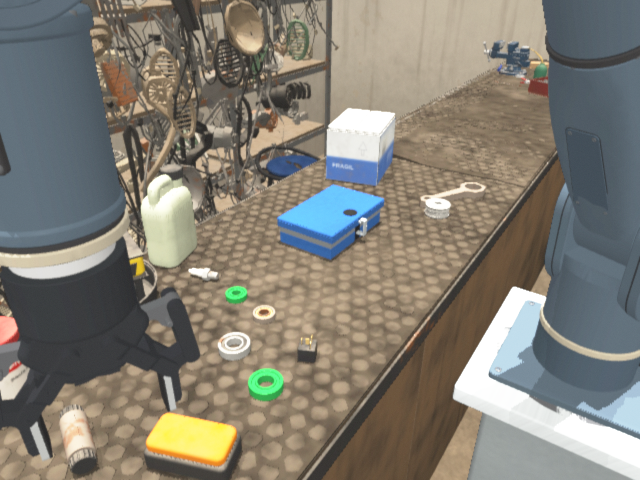

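Top view: case lid spans px (315–409, 183–244) with its pad at (362,232). The large bearing is at (183,249) and the small brown one at (222,244). The relay is at (203,293), the plug at (237,173) and the pulley at (454,284). The green rings are decoys.

```bash
cat > h.py <<'E'
import numpy as np,cv2
from cell import manip
def cam(n):
    im=manip.get_image(n);return im
def ray(im,uv,z):
    R=cv2.Rodrigues(np.array(im['rvec']))[0];t=np.array(im['tvec']).reshape(3);K=im['camera_matrix']
    d=(np.linalg.inv(K)@np.c_[np.atleast_2d(uv),np.ones(len(np.atleast_2d(uv)))].T).T@R;c=-R.T@t
    return c+d*((z-c[2])/d[:,2])[:,None]
def proj(im,p):
    return cv2.projectPoints(np.atleast_2d(np.float64(p)),np.array(im['rvec']),np.array(im['tvec']),im['camera_matrix'],None)[0][:,0]
def blobs(m,a=20):
    n,l,s,c=cv2.connectedComponentsWithStats(m.astype(np.uint8));return [(c[i],s[i],l==i) for i in range(1,n) if s[i][4]>=a]
def tool():
    s=manip.observe();r,p,y=np.radians(s['tcp_rot'])
    from scipy.spatial.transform import Rotation as Ro
    return s,Ro.from_euler('xyz',[r,p,y]).as_matrix()
E
python3 - <<'E'
from h import *
s,R=tool();print(R.round(3))
for n,box in(('top',(300,170,420,255)),('scene',(270,180,390,260))):
    im=cam(n);c=im['color'];hsv=cv2.cvtColor(c,cv2.COLOR_RGB2HSV)
    print(n,'tcp px',proj(im,s['ee_pos']))
    x0,y0,x1,y1=box;h=hsv[y0:y1,x0:x1]
    b=(h[...,0]>100)&(h[...,0]<125)&(h[...,1]>150)&(h[...,2]>(90 if n=='top' else 150))
    bb=max(blobs(b),key=lambda q:q[1][4])
    cn=max(cv2.findContours(bb[2].astype(np.uint8),0,2)[0],key=cv2.contourArea)
    if n=='top':
        rect=cv2.minAreaRect(cn);q=cv2.boxPoints(rect)+[x0,y0];P=ray(im,q,.062);print('lid',P.round(4),P.mean(0).round(4))
        for i in range(4):
            e=P[(i+1)%4]-P[i];print(np.linalg.norm(e[:2]).round(4),np.degrees(np.arctan2(e[1],e[0])).round(2))
    dk=cv2.morphologyEx(bb[2].astype(np.uint8),cv2.MORPH_CLOSE,np.ones((25,25)))>0
    for ce,st,_ in blobs((h[...,2]<90)&dk,30):print('pad',ce+[x0,y0],st,ray(im,ce+[x0,y0],.064).round(4))
im=cam('top');c=im['color']
for nm,(u,v),z in(('L',(183,249),.015),('S',(222,244),.012)):
    cr=cv2.resize(c[v-20:v+21,u-20:u+21],None,fx=8,fy=8,interpolation=2);cv2.imwrite(f'pics/{nm}.png',cr[:,:,::-1])
i2=cam('scene');c2=i2['color']
A=[cv2.imread('pics/L.png'),cv2.imread('pics/S.png')]
for (u,v) in((235,345),(264,312)):A.append(cv2.resize(c2[v-20:v+21,u-20:u+21],None,fx=8,fy=8,interpolation=2)[:,:,::-1])
cv2.imwrite('pics/c1.png',cv2.resize(np.vstack([np.hstack(A[:2]),np.hstack(A[2:])]),(600,600)))
print(ray(im,[(183,249),(222,244),(203,293),(237,173),(166,288),(230,212)],.012).round(3))
print(ray(i2,[(235,344),(264,312)],.013).round(3))
E
```

```text
[[-0.001  0.444  0.896]
 [-0.001  0.896 -0.444]
 [-1.    -0.002  0.   ]]
top tcp px [[-20.25545522 326.98746769]]
lid [[ 0.4898 -0.0352  0.062 ]
 [ 0.636  -0.0379  0.062 ]
 [ 0.6332 -0.2668  0.062 ]
 [ 0.4864 -0.2599  0.062 ]] [ 0.5613 -0.1499  0.062 ]
0.1462 -1.07
0.229 -90.69
0.147 177.29
0.2247 89.14
pad [394.25  246.625] [86 76 16  3 32] [[ 0.4811 -0.2266  0.064 ]]
scene tcp px [[111.6447551  425.08059062]]
[[0.477 0.284 0.012]
 [0.49  0.189 0.012]
 [0.37  0.231 0.012]
 [0.67  0.158 0.012]
 [0.381 0.321 0.012]
 [0.57  0.172 0.012]]
[[0.476 0.286 0.013]
 [0.49  0.194 0.013]]
```

View pics/c1.png

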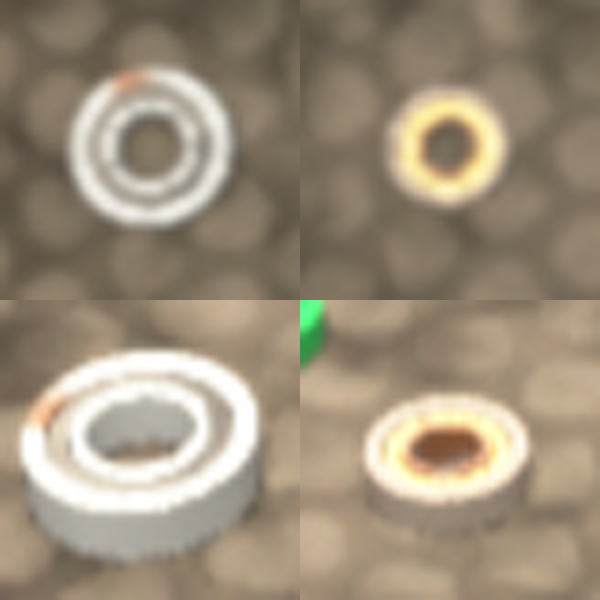

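Request:
play_rows:
  targets: [0,0,0,0,-0.15,0,0,0,0,-0.15,0,0,0,0,-0.145,0,0,-60,17,0,0,0,-60,17,0]
  grip_force: 40

```text
time: 0.92
ee_pos: [0.3319, 0.4831, 0.2448]
tcp_rot: [-92.3, 90.0, -93.1]
ft_force: [1.2, 0.3, 0.1]
gripper_width: 0.0
```

```bash
python3 - <<'E'
from h import *
s,R=tool();print(s['ee_pos'],s['tcp_rot'],R.round(3),s['q'],manip.tip_extent,s['time'])
E
```

```text
[0.33193454 0.48305079 0.24480206] [-92.2571974   89.97937534 -93.05162324] [[-0.     0.014  1.   ]
 [-0.     1.    -0.014]
 [-1.    -0.    -0.   ]] [-56.4753083   25.3684995   -5.43476784  96.20518279   2.73610348
  58.57381569  26.38871559] 0.014 0.925
```

Request:
play_rows:
  targets: [0,0,-60,26,0,0,0,-60,26,0,0,0,-60,26,0,0,0,-50,20,0,0,0,0,0,0]

```text
time: 1.55
ee_pos: [0.4248, 0.2564, 0.2456]
tcp_rot: [-61.0, 89.9, -62.3]
ft_force: [-0.1, 1.5, 0.0]
gripper_width: 0.0
```

```bash
python3 - <<'E'
from h import *
s,R=tool();im=cam('wrist');cv2.imwrite('pics/w1.png',im['color'][:,:,::-1])
print(s['ee_pos'],proj(im,[(.478,.284,.015),(.491,.19,.012)]))
E
```

```text
[0.42478288 0.25637965 0.24558503] [[348.38348083 259.07816218]
 [246.07625627 273.18288997]]
```

View pics/w1.png

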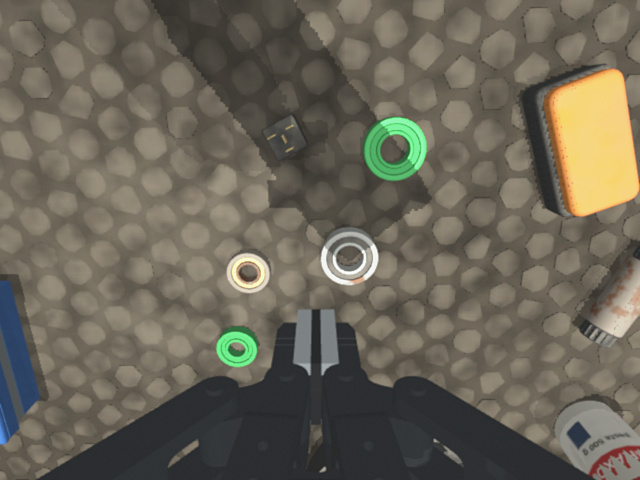

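The wrist view confirms L at about (349,257) and S at about (248,272), within 2 px of prediction. I'll use wrist rays for the final numbers and carry on to the lid.

Request:
play_rows:
  targets: [0,0,-60,16,0,0,0,-60,16,0,0,0,-60,16,0,0,0,-60,16,0,0,0,-60,16,0]

```text
time: 2.22
ee_pos: [0.4994, -0.0403, 0.2455]
tcp_rot: [38.7, 89.9, 38.0]
ft_force: [1.1, 1.0, -0.9]
gripper_width: 0.0002
```

```bash
python3 - <<'E'
from h import *
s,R=tool();print(s['time'],s['ee_pos'],s['tcp_rot'],R.round(3))
im=cam('top');cr=im['color'][170:260,300:420];cr=cv2.resize(cr,None,fx=6,fy=6,interpolation=2)
print(ray(im,[(362,232)],.064))
i2=cam('wrist');a=cv2.resize(i2['color'],(600,450))
cv2.imwrite('pics/p1.png',a[:,:,::-1])
print('pad guess wrist px',proj(i2,[(.5145,-.15,.064)])*.9375)
E
```

```text
2.225 [ 0.49942696 -0.04027398  0.2454777 ] [38.70159108 89.9376831  38.01479233] [[ 0.001  0.012  1.   ]
 [ 0.001  1.    -0.012]
 [-1.     0.001  0.001]]
[[ 0.51545553 -0.1500849   0.064     ]]
pad guess wrist px [[175.5564714  221.95876122]]
```

View pics/p1.png

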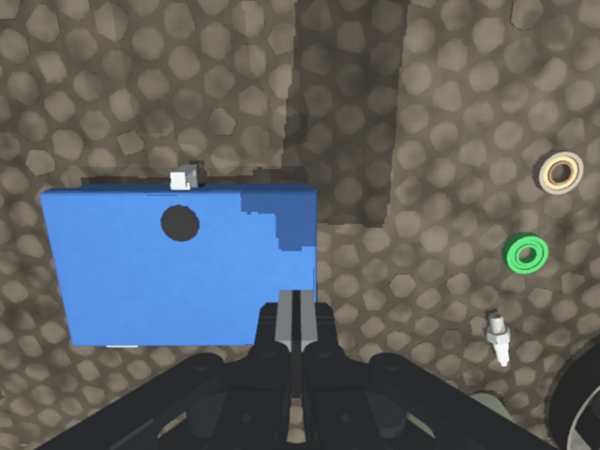

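```bash
cat >> h.py <<'E'
def wr(uv,z):
    im=cam('wrist');return ray(im,uv,z)
E
python3 - <<'E'
from h import *
i2=cam('wrist');k=1/.9375
print(ray(i2,[(180*k,223*k)],.064).round(4))
print(ray(i2,np.array([(42,191),(317,190),(73,346)])*k,.062).round(4))
E
```

```text
[[ 0.5143 -0.1422  0.064 ]]
[[ 0.4857 -0.2505  0.062 ]
 [ 0.4896 -0.0299  0.062 ]
 [ 0.6315 -0.2552  0.062 ]]
```

Request:
play_rows:
  targets: [0,20,-50,6,0,0,40,-50,5,0,0,40,0,0,0,0,30,0,0,0,0,0,0,0,0]

```text
time: 3.0
ee_pos: [0.5073, -0.1362, 0.1146]
tcp_rot: [155.4, 89.7, 154.7]
ft_force: [-0.1, 0.1, -0.0]
gripper_width: -0.0
```

```bash
python3 - <<'E'
from h import *
s,R=tool();print(s['time'],s['ee_pos'],s['ft_force'])
i2=cam('wrist');i3=cam('scene')
print(proj(i2,[(.5145,-.1485,.064)]))
a=i2['color'][100:400,120:520];b=cv2.resize(i3['color'][120:270,240:440],(400,300))
cv2.imwrite('pics/p2.png',np.hstack([a,b])[:,:,::-1])
E
```

```text
3.0 [ 0.50730538 -0.13619722  0.11463234] [-0.12688757  0.13386741 -0.03993993]
[[290.18444487 305.30037746]]
```

View pics/p2.png

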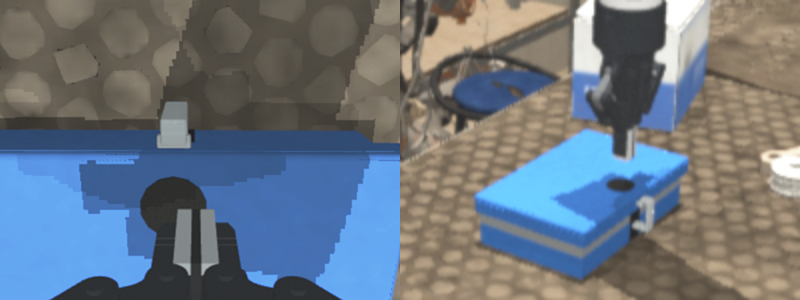

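Request:
play_rows:
  targets: [0,20,-11,7,0,0,10,0,0,0,0,4,0,0,0,0,2,0,0,0,0,1.5,0,0,0]

```text
time: 3.72
ee_pos: [0.515, -0.1498, 0.0793]
tcp_rot: [-1.0, 90.0, -1.9]
ft_force: [0.1, 0.0, -0.1]
gripper_width: 0.0001
```

Request:
play_rows:
  targets: [0,0,0,0,0,0,1,0,0,0,0,1,0,0,0,0,0,0,0,0]

```text
time: 4.22
ee_pos: [0.5148, -0.1501, 0.0769]
tcp_rot: [-174.7, 90.0, -175.5]
ft_force: [1.1, -0.6, 1.3]
gripper_width: -0.0
```

Request:
play_rows:
  targets: [0,1,0,0,0,0,1,0,0,0,0,1,0,0,0,0,0,0,0,0,0,0,0,0,0]

```text
time: 4.85
ee_pos: [0.5146, -0.1501, 0.0739]
tcp_rot: [178.9, 90.0, 178.0]
ft_force: [-1.5, 0.2, 3.8]
gripper_width: -0.0004
```

```bash
cat > lat.py <<'E'
from h import *
i=cam('scene');c=i['color'][205:250,345:385].astype(int)
g=(c.min(2)>110)&(np.ptp(c,axis=2)<40);print([(b[0]+[345,205],b[1][4]) for b in blobs(g,8)])
s,R=tool();print(s['ee_pos'],s['ft_force'],s['time'])
E
python3 lat.py; python3 - <<'E'
from h import *
c=cv2.cvtColor(cv2.imread('pics/scene0.png'),4)[205:250,345:385].astype(int)
g=(c.min(2)>110)&(np.ptp(c,axis=2)<40);print([(b[0]+[345,205],b[1][4]) for b in blobs(g,8)])
E
```

```text
[(array([353.21666667, 210.25      ]), np.int32(60)), (array([380.63636364, 211.54545455]), np.int32(11)), (array([362.90551181, 230.46456693]), np.int32(127))]
[ 0.51458541 -0.15006352  0.07384854] [-2.36424278  0.90754712  3.87625561] 4.9
[(array([364.89102564, 224.31410256]), np.int32(156)), (array([349.26315789, 232.63157895]), np.int32(19))]
```

Request:
play_rows:
  targets: [0,1,0,0,0,0,0,0,0,0]

```text
time: 5.15
ee_pos: [0.5145, -0.1501, 0.0728]
tcp_rot: [-179.9, 90.0, 179.3]
ft_force: [-2.9, 0.5, 3.7]
gripper_width: 0.0003
```

```bash
python3 lat.py; python3 - <<'E'
from h import *
i=cam('scene')
cv2.imwrite('pics/l.png',np.hstack([cv2.resize(x[180:260,320:400],(400,400),interpolation=2) for x in (cv2.imread('pics/scene0.png'),i['color'][:,:,::-1])]))
E
```

```text
[(array([353.2       , 210.38333333]), np.int32(60)), (array([381.23076923, 211.30769231]), np.int32(13)), (array([362.86178862, 230.81300813]), np.int32(123))]
[ 0.5145804  -0.15005823  0.07277326] [-2.86631393 -0.26482726  2.87838592] 5.2
```

View pics/l.png

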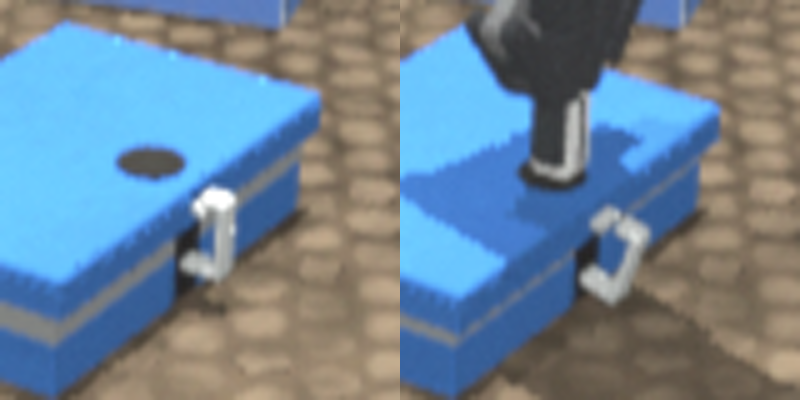

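Request:
play_rows:
  targets: [0,-4,0,0,0,0,-5,0,1,0,0,-6,0,1,0,0,-6.5,0,1.5,0,0,-6.5,0,2,0]

```text
time: 5.88
ee_pos: [0.5207, -0.1502, 0.1015]
tcp_rot: [-9.9, 90.0, -10.7]
ft_force: [-0.8, 0.7, 2.0]
gripper_width: 0.0001
```

Request:
play_rows:
  targets: [0,-6.5,0,2,0,0,-6.3,0,2.3,0,0,-6,0,3,0,0,-6,0,3,0,0,-5.7,0,3.5,0]

```text
time: 6.5
ee_pos: [0.5344, -0.1504, 0.1318]
tcp_rot: [-17.5, 90.0, -18.3]
ft_force: [-0.0, -0.2, 2.1]
gripper_width: 0.0002
```

```bash
python3 - <<'E'
from h import *
s,R=tool();print(s['ee_pos'],s['ft_force'],s['time'])
i=cam('scene');cv2.imwrite('pics/o1.png',cv2.resize(i['color'][100:300,230:480],None,fx=2,fy=2)[:,:,::-1])
E
```

```text
[ 0.53438607 -0.15038265  0.13177619] [-0.0333068  -0.19190858  2.08619507] 6.5
```

View pics/o1.png

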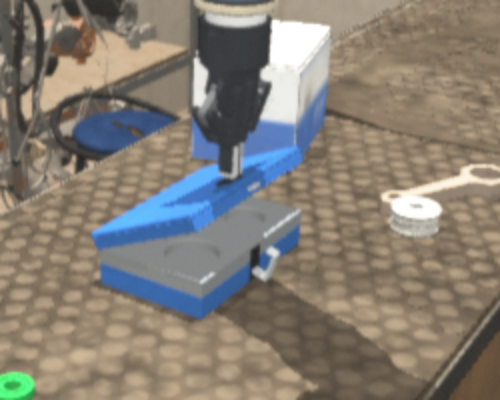

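The lid is following the finger at about 2 N of contact, so I'll continue along the arc.

Request:
play_rows:
  targets: [0,-5.7,0,3.5,0,0,-5.3,0,4,0,0,-5.3,0,4,0,0,-4.9,0,4.6,0,0,-4.9,0,4.6,0]

```text
time: 7.18
ee_pos: [0.5551, -0.1506, 0.1578]
tcp_rot: [170.4, 90.0, 169.5]
ft_force: [0.2, 0.2, 1.5]
gripper_width: -0.0002
```

Request:
play_rows:
  targets: [0,-4.4,0,5,0,0,-4.4,0,5,0,0,-3.9,0,5.5,0,0,-3.9,0,5.5,0,0,-3.3,0,5.8,0]

```text
time: 7.8
ee_pos: [0.582, -0.151, 0.1776]
tcp_rot: [138.7, 90.0, 137.9]
ft_force: [0.3, 0.1, 0.3]
gripper_width: -0.0004
```

Request:
play_rows:
  targets: [0,-3.3,0,5.8,0,0,-3,0,6,0,0,-2.5,0,6.2,0,0,-2,0,6.3,0,0,0,0,0,0]

```text
time: 8.43
ee_pos: [0.6064, -0.1514, 0.1882]
tcp_rot: [-10.7, 90.0, -11.5]
ft_force: [0.7, -0.3, 0.9]
gripper_width: 0.0
```

```bash
python3 - <<'E'
from h import *
s,R=tool();print(s['ee_pos'],s['ft_force'],s['time'])
i=cam('scene');cv2.imwrite('pics/o2.png',cv2.resize(i['color'][100:300,230:480],None,fx=2,fy=2)[:,:,::-1])
E
```

```text
[ 0.60643336 -0.15137204  0.18820926] [ 0.70797272 -0.25789894  0.85674129] 8.425
```

View pics/o2.png

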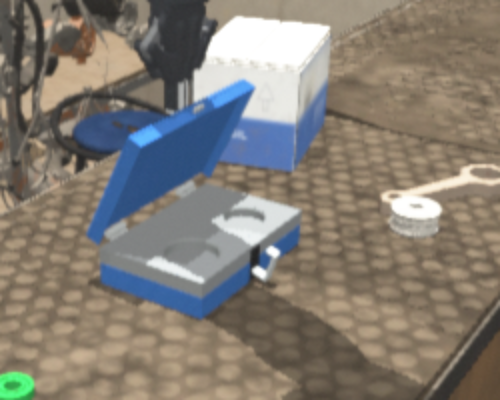

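Request:
play_rows:
  targets: [0,-55,0,0,0,0,-45,0,0,0,0,0,0,0,0,1,0,60,-20,0,1,0,60,-20,0]

```text
time: 9.1
ee_pos: [0.5667, -0.0313, 0.2868]
tcp_rot: [178.0, 89.9, 177.0]
ft_force: [0.5, 0.6, -0.3]
gripper_width: 0.0355
```

Request:
play_rows:
  targets: [1,0,60,-20,0,1,0,60,-20,0,1,0,60,-20,0,1,30,60,-20,0,1,30,50,-20,0]

```text
time: 9.72
ee_pos: [0.4739, 0.2522, 0.2302]
tcp_rot: [173.7, 90.0, 172.8]
ft_force: [1.0, -0.6, -0.6]
gripper_width: 0.0856
```

Request:
play_rows:
  targets: [1,20,0,0,0,1,0,0,0,0,1,0,0,0,0]

```text
time: 10.1
ee_pos: [0.4755, 0.2497, 0.2117]
tcp_rot: [-87.0, 90.0, -87.9]
ft_force: [0.3, -0.7, 0.6]
gripper_width: 0.0852
```

```bash
python3 - <<'E'
from h import *
s,R=tool();print(s['ee_pos'],s['tcp_rot'],R.round(3),s['time'],s['gripper_width'],manip.tip_extent)
i=cam('wrist');print(proj(i,[(.478,.284,.015),(.491,.19,.012)]))
t=cam('scene')
j=np.hstack([cv2.resize(i['color'],(480,360)),cv2.resize(t['color'][60:285,260:460],(320,360))]);cv2.imwrite('pics/b1.png',j[:,:,::-1]);cv2.imwrite('pics/b1w.png',i['color'][:,:,::-1])
np.save('b1cam.npy',dict(i),allow_pickle=True)
E
```

```text
[0.47550718 0.24973351 0.21166223] [-86.99969226  89.97313044 -87.92902192] [[ 0.     0.016  1.   ]
 [-0.     1.    -0.016]
 [-1.    -0.     0.   ]] 10.1 0.08524538823949845 0.014
[[359.74777202 214.40354004]
 [242.58527989 230.8969202 ]]
```

View pics/b1.png

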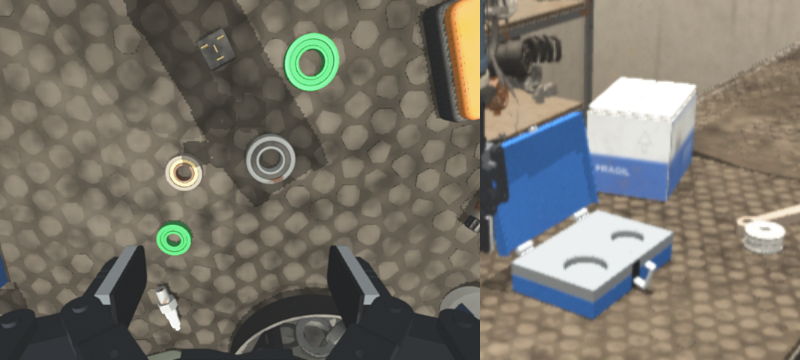

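```bash
python3 - <<'E'
from h import *
i=np.load('b1cam.npy',allow_pickle=True).item()
g=cv2.cvtColor(i['color'],7)
for nm,z,(u,v) in (('L',.015,(361,212)),('S',.012,(245,231))):
    c=cv2.HoughCircles(cv2.medianBlur(g[v-50:v+50,u-50:u+50],3),3,1,40,param1=150,param2=15,minRadius=20,maxRadius=36)
    print(nm,ray(i,[(u,v)],z).round(4), [(q.round(1),ray(i,[q[:2]+[u-50,v-50]],z).round(4)) for q in (c[0] if c is not None else [])])
t=cam('top');cv2.imwrite('pics/t2.png',t['color'][:,:,::-1])
print('case px',proj(t,[(.5425,-.095,.045),(.5425,-.205,.045)]))
cr=cv2.resize(t['color'][165:265,290:430],(784,560),interpolation=2);cv2.imwrite('pics/t2c.png',cr[:,:,::-1])
E
```

```text
L [[0.4761 0.285  0.015 ]] [(array([49.5, 51.5, 26.4], dtype=float32), array([[0.4773, 0.2846, 0.015 ]]))]
S [[0.4911 0.1919 0.012 ]] [(array([47.5, 48.5, 22.4], dtype=float32), array([[0.4898, 0.19  , 0.012 ]]))]
case px [[338.23525342 221.89290326]
 [383.38325814 222.34235888]]
```

View pics/t2c.png

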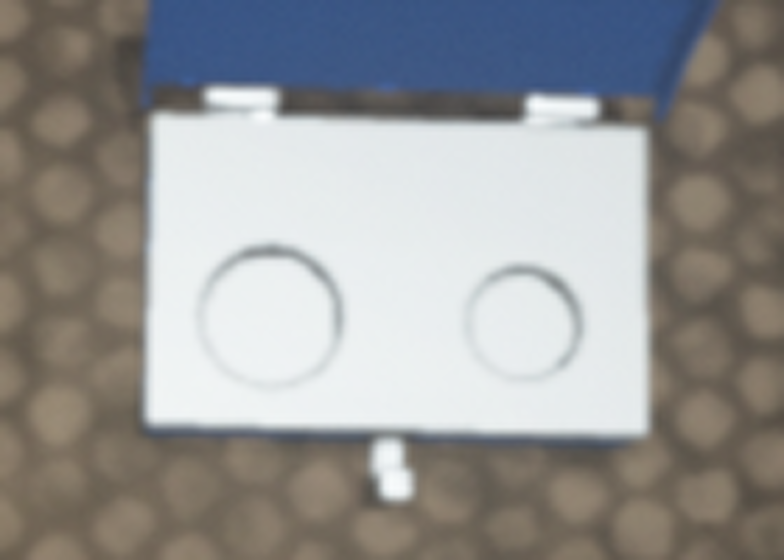

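The pocket mouths are visible at top px (337.9,220.9) and (383.1,222.2), which gives about (0.545,-0.094) and (0.543,-0.204). The lid is fully open. Next is grasping the large bearing.

Request:
play_rows:
  targets: [1,50,35,1,0,1,50,0,0,0,1,50,0,0,0,1,25,0,0,0,1,0,0,0,0]

```text
time: 10.88
ee_pos: [0.4762, 0.2847, 0.0353]
tcp_rot: [-142.5, 89.8, -143.4]
ft_force: [0.3, 0.3, 0.9]
gripper_width: 0.0851
```

Request:
play_rows:
  targets: [1,0,0,0,0]

```text
time: 11.0
ee_pos: [0.4776, 0.2858, 0.0377]
tcp_rot: [32.0, 89.9, 31.1]
ft_force: [0.1, -0.1, 0.2]
gripper_width: 0.0853
```

```bash
python3 - <<'E'
from h import *
s,R=tool();print(s['ee_pos'],s['ft_force'],s['time'])
i=cam('wrist');print(proj(i,[(.477,.2845,.015),tuple(s['ee_pos'])]));cv2.imwrite('pics/w3.png',i['color'][:,:,::-1])
g=cv2.cvtColor(i['color'],7);u,v=proj(i,[(.477,.2845,.015)])[0].astype(int);w=90
c=cv2.HoughCircles(cv2.medianBlur(g[max(v-w,0):v+w,u-w:u+w],5),3,1,60,param1=120,param2=20,minRadius=40,maxRadius=85)
if c is not None:
  for q in c[0][:3]:print(q,ray(i,[q[:2]+[u-w,max(v-w,0)]],.015).round(4))
E
```

```text
[0.47761034 0.28579479 0.03771064] [ 0.0657371  -0.14402084  0.22794222] 11.0
[[313.36234405 318.76782339]
 [316.83813944 352.01319295]]
[91.5 77.5 59.4] [[0.4711 0.285  0.015 ]]
```

Request:
play_rows:
  targets: [1,10,-1,0,0,1,7,0,0,0,1,0,0,0,0,0.3,0,0,0,0,0.3,0,0,0,0]
  grip_force: 40

```text
time: 11.68
ee_pos: [0.4768, 0.2847, 0.0195]
tcp_rot: [46.9, 90.0, 46.0]
ft_force: [-0.4, 5.9, 3.9]
gripper_width: 0.0515
```

Request:
play_rows:
  targets: [0.3,0,0,0,0,0.3,0,0,0,0]

```text
time: 11.92
ee_pos: [0.4768, 0.2848, 0.02]
tcp_rot: [38.6, 90.0, 37.7]
ft_force: [0.0, 0.1, 5.2]
gripper_width: 0.0497
```

Request:
play_rows:
  targets: [1,0,0,0,0,1,0,0,0,0,1,6,0,0,0,1,0,0,0,0,0.3,0,0,0,0]

```text
time: 12.55
ee_pos: [0.4766, 0.2845, 0.0132]
tcp_rot: [-144.2, 90.0, -145.1]
ft_force: [-0.8, -0.0, -0.3]
gripper_width: 0.0698
```

Request:
play_rows:
  targets: [0.3,0,0,0,0,0.3,0,0,0,0,0.3,0,0,0,0]

```text
time: 12.92
ee_pos: [0.4767, 0.2846, 0.0137]
tcp_rot: [42.8, 90.0, 41.9]
ft_force: [-1.5, -0.3, 5.3]
gripper_width: 0.0501
```

Request:
play_rows:
  targets: [0.3,-10,0,0,0,0.3,-30,0,0,0,0.3,0,0,0,0,0.3,0,0,0,0]

```text
time: 13.42
ee_pos: [0.4765, 0.2845, 0.0533]
tcp_rot: [-157.4, 90.0, -158.3]
ft_force: [0.2, 0.5, -1.9]
gripper_width: 0.0503
```

```bash
python3 - <<'E'
from h import *
s,R=tool();print(s['ee_pos'],s['ft_force'],s['time'])
i=cam('wrist');t=cam('scene')
u,v=proj(t,s['ee_pos'])[0].astype(int);print(u,v)
u=max(u,80);v=min(max(v,80),400)
cv2.imwrite('pics/g1.png',np.hstack([cv2.resize(i['color'][180:480,160:460],(400,400)),cv2.resize(t['color'][v-80:v+80,u-80:u+80],(400,400))])[:,:,::-1])
E
```

```text
[0.47647849 0.28446257 0.05327673] [ 0.24058297  0.48402054 -1.9476908 ] 13.425
233 323
```

View pics/g1.png

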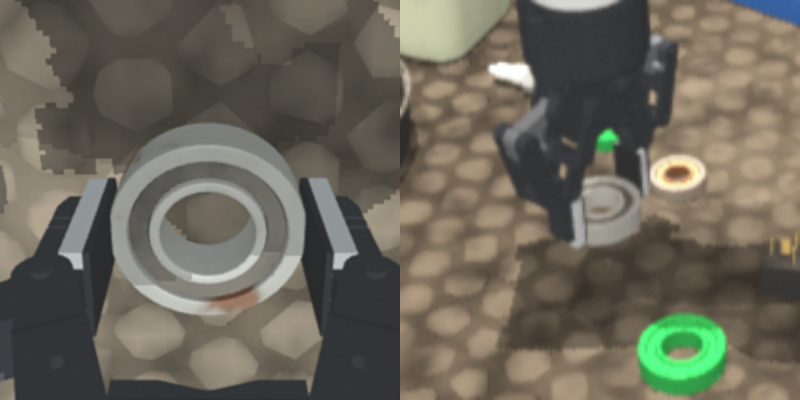

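The large bearing is held level, and about 2 N of weight reads on the wrist. I'll work out the fingertip depth and in-hand offset from these two views.

```bash
python3 - <<'E'
from h import *
t=cam('scene');i=cam('wrist');s,R=tool();p=s['ee_pos']
for z in (.054,.0546,.0396,.035):print(z,[ (proj(t,[(p[0]+dx,p[1]+.03,z)])[0]-[153,243])*2.5+[400,0] for dx in(-.011,.011)], (proj(t,[(p[0]-.026,p[1],z)])[0]-[153,243])*2.5+[400,0])
q=np.array([208,228])*.75+[160,180]
print('bearing top centre',ray(i,[q],.0546)-p, 'sides',ray(i,[np.array(a)*.75+[160,180] for a in((112,225),(304,225))],.0546)-p)
print('tips at tcp-z',[ (proj(i,[(p[0]+dx,p[1]+.026,p[2]-e)])[0]-[160,180])/.75 for e in(.006,.010,.014) for dx in(-.011,.011)])
c=cv2.imread('pics/g1.png')
E
```

```text
0.054 [array([582.51591709, 232.48748389]), array([556.1291194 , 219.45543487])] [633.31327286 215.27837338]
0.0546 [array([582.43902994, 231.72589604]), array([556.04365546, 218.69908248])] [633.25615092 214.52459805]
0.0396 [array([584.34438713, 250.59896812]), array([558.1617983, 237.4445599])] [634.67193001 233.20707695]
0.035 [array([584.92175599, 256.3179609 ]), array([558.80374611, 243.12577173])] [635.10103886 238.8695544 ]
bearing top centre [[-0.00169692 -0.00030922  0.00191352]] sides [[-0.00293395 -0.02498257  0.00191352]
 [-0.00223856  0.02438026  0.00191352]]
tips at tcp-z [array([306.6311737 , 179.76309074]), array([303.35786965, 250.60548293]), array([304.20308877, 172.75547462]), array([301.11287274, 242.23635998]), array([301.89166065, 166.08453786]), array([298.9711341 , 234.25217346])]
```

Request:
play_rows:
  targets: [0.3,-50,0,0,0,0.3,-40,-40,8,0,0.3,0,-55,11,0,0.3,0,-55,11,0,0.3,0,-55,11,0]

```text
time: 14.25
ee_pos: [0.5146, 0.0773, 0.1431]
tcp_rot: [-155.5, 90.0, -156.3]
ft_force: [1.2, -0.1, -0.9]
gripper_width: 0.0504
```

Request:
play_rows:
  targets: [0.3,0,-55,11,0,0.3,0,-55,11,0,0.3,0,-40,10,0,0.3,0,0,0,0,0.3,0,0,0,0]

```text
time: 14.88
ee_pos: [0.544, -0.0708, 0.1429]
tcp_rot: [150.2, 89.9, 149.4]
ft_force: [-0.2, -0.1, -1.8]
gripper_width: 0.05
```

```bash
cat > pk.py <<'E'
from h import *
import sys
def meas():
    s,R=tool();i=cam('wrist');print(s['ee_pos'].round(4),R[:2,1].round(3),s['ft_force'].round(1),s['time'],s['gripper_width'])
    c=i['color'].astype(int);hsv=cv2.cvtColor(i['color'],cv2.COLOR_RGB2HSV)
    cv2.imwrite('pics/pk%d.png'%(s['time']*1000),i['color'][:,:,::-1])
    for nm,g,r in(('L',(.5449,-.0943),.03),('S',(.5427,-.2043),.024)):
        P=proj(i,[(*g,.045),(g[0],g[1]+r,.045),(g[0],g[1]-r,.045)]);R_=np.linalg.norm(P[1]-P[2])/2
        u,v=P[0].astype(int);w=int(R_*1.6);x0,y0=max(u-w,0),max(v-w,0)
        gr=cv2.cvtColor(i['color'],7)[y0:v+w,x0:u+w]
        print(nm,'pred',P[0].round(1),R_.round(1))
        if min(gr.shape)<20: continue
        h=cv2.HoughCircles(cv2.medianBlur(gr,3),3,1,8,param1=60,param2=12,minRadius=int(R_*.88),maxRadius=int(R_*1.12))
        if h is not None:
            for q in h[0][:4]:print('   ',(q[:2]+[x0,y0]).round(1),q[2].round(1),ray(i,[q[:2]+[x0,y0]],.045)[0,:2].round(4))
    # latch hook / front plate edge: plate mask rays
    m=(hsv[...,1]<45)&(hsv[...,2]>120)
    b=max(blobs(m,200),key=lambda b:b[1][4],default=None)
    if b:print('plate bbox',b[1])
if __name__=='__main__':meas()
E
python3 pk.py
```

```text
[ 0.544  -0.0708  0.1429] [0.015 1.   ] [-0.2 -0.1 -1.8] 14.875 0.05001409973992736
L pred [275.  257.5] 52.8
    [276.5 261.5] 58.4 [ 0.5473 -0.0936]
    [277.5 252.5] 50.7 [ 0.5419 -0.0927]
    [269.5 254.5] 48.5 [ 0.543  -0.0973]
    [281.5 244.5] 51.6 [ 0.5372 -0.0903]
S pred [ 81.2 256.6] 42.2
    [ 92.5 260.5] 38.6 [ 0.5452 -0.1983]
    [ 84.5 248.5] 46.4 [ 0.5379 -0.2015]
    [ 82.5 258.5] 44.2 [ 0.5439 -0.2038]
    [ 75.5 249.5] 37.4 [ 0.5384 -0.2067]
plate bbox [    0   173   276   220 47404]
```

Request:
play_rows:
  targets: [0.3,30,-23.5,3.5,0,0.3,30,0,0,0,0.3,15,0,0,0,0.3,0,0,0,0,0.3,0,0,0,0]

```text
time: 15.55
ee_pos: [0.5482, -0.0944, 0.0693]
tcp_rot: [2.3, 89.9, 1.5]
ft_force: [-0.3, -0.2, -2.1]
gripper_width: 0.0503
```

```bash
python3 pk.py
```

```text
[ 0.5482 -0.0944  0.0693] [0.014 1.   ] [-0.3 -0.2 -2.1] 15.55 0.050313234498009396
L pred [316.8 310.9] 74.9
    [318.5 313.5] 78.0 [ 0.5461 -0.0936]
    [320.5 321.5] 82.4 [ 0.5497 -0.0929]
    [326.5 309.5] 73.6 [ 0.5443 -0.0904]
    [317.5 342.5] 73.5 [ 0.5594 -0.0942]
S pred [ 41.9 309.3] 59.8
    [ 58.5 305.5] 59.8 [ 0.5411 -0.1973]
    [ 50.5 309.5] 54.3 [ 0.5428 -0.2009]
    [ 43.5 318.5] 65.4 [ 0.5468 -0.2046]
    [ 41.5 304.5] 54.3 [ 0.5406 -0.204 ]
plate bbox [    0   192   251   287 43999]
```

Request:
play_rows:
  targets: [0.3,8,0,-0.5,0,0.3,4,0,0,0,0.3,2,0,0,0,0.3,0,0,0,0]

```text
time: 16.1
ee_pos: [0.5471, -0.095, 0.0559]
tcp_rot: [-13.6, 90.0, -14.5]
ft_force: [-6.2, 2.3, 21.2]
gripper_width: 0.0503
```

Request:
play_rows:
  targets: [0.3,-5,0,0,0,0.3,0,0,-2,0,0.3,2,0,0,0,0.3,0,0,0,0]

```text
time: 16.6
ee_pos: [0.5448, -0.095, 0.0569]
tcp_rot: [174.7, 90.0, 173.8]
ft_force: [-0.2, -0.2, -1.6]
gripper_width: 0.0499
```

Request:
play_rows:
  targets: [0.3,1,0,0,0,0.3,0,0,0,0]

```text
time: 16.85
ee_pos: [0.545, -0.095, 0.0563]
tcp_rot: [-172.3, 90.0, -173.2]
ft_force: [-0.0, -0.1, -2.2]
gripper_width: 0.0502
```

Request:
play_rows:
  targets: [0.3,1,0,0,0,0.3,0,0,0,0]

```text
time: 17.1
ee_pos: [0.5451, -0.095, 0.0561]
tcp_rot: [-14.9, 90.0, -15.7]
ft_force: [-2.2, 0.6, 8.4]
gripper_width: 0.0499
```

Request:
play_rows:
  targets: [0.3,-1.5,0,1.5,0,0.3,0,0,0,0,0.65,0,0,0,0,0.8,0,0,0,0,1,-5,0,0,0]

```text
time: 17.73
ee_pos: [0.5463, -0.095, 0.0618]
tcp_rot: [177.5, 90.0, 176.7]
ft_force: [0.8, -0.5, 1.4]
gripper_width: 0.0836
```

Request:
play_rows:
  targets: [1,-30,0,0,0,1,-30,0,0,0,1,0,0,0,0]

```text
time: 18.1
ee_pos: [0.548, -0.0952, 0.1243]
tcp_rot: [-5.6, 89.7, -6.4]
ft_force: [0.4, 0.9, -0.6]
gripper_width: 0.0855
```

```bash
python3 pk.py; python3 - <<'E'
from h import *
i=cam('wrist');t=cam('top')
print(proj(i,[(.5449,-.0943,.048)]))
for im,n,w in((i,'w',70),(t,'t',18)):
    u,v=proj(im,[(.545,-.0943,.048)])[0].astype(int);g=cv2.cvtColor(im['color'],7)[v-w:v+w,u-w:u+w]
    r=cv2.resize(g,(36,36),interpolation=cv2.INTER_AREA)
    print(n)
    for row in r[::2]:print(''.join(' .:-=+*#%@'[min(9,x*10//256)] for x in row))
E
```

```text
[ 0.548  -0.0952  0.1243] [0.015 1.   ] [ 0.4  0.9 -0.6] 18.1 0.08550456079110573
L pred [318.2 261.4] 57.3
    [321.5 265.5] 63.4 [ 0.5472 -0.0926]
    [324.5 256.5] 57.8 [ 0.5422 -0.091 ]
    [318.5 250.5] 61.2 [ 0.5389 -0.0941]
    [314.5 274.5] 54.6 [ 0.5523 -0.0963]
S pred [107.9 260.3] 45.8
    [111.5 259.5] 43.8 [ 0.5423 -0.2023]
    [107.5 267.5] 50.4 [ 0.5467 -0.2052]
    [119.5 264.5] 41.6 [ 0.5451 -0.1986]
    [114.5 250.5] 47.1 [ 0.5373 -0.1999]
plate bbox [    0   170   416   231 58265]
[[317.96822305 266.09346545]]
w<stdin>:8: RuntimeWarning: overflow encountered in scalar multiply
Traceback (most recent call last):
OverflowError: Python integer 256 out of bounds for uint8
```

```bash
cat > asc.py <<'E'
from h import *
def asc(im,p,w,n=60):
    u,v=proj(im,[p])[0].round().astype(int);g=cv2.cvtColor(im['color'],7)[max(v-w,0):v+w,max(u-w,0):u+w]
    g=cv2.equalizeHist(g);r=cv2.resize(g,(n,n//2),interpolation=cv2.INTER_AREA).astype(int)
    for row in r:print(''.join(' .:-=+*#%@'[x*10//256] for x in row))
E
python3 - <<'E'
from asc import *
i=cam('wrist');asc(i,(.545,-.0943,.048),70,84)
E
```

```text
@@@@@@@@@@@@=:---=-------=------=--=---=---==-------==---==-=-----**#%%%%+:=--=-----
@@@@@@@@@@@@=:------=------=----=-=-=------==-=-----------=--=------*####+---=------
@@@@@@@@@@@@=:----==-=------==---------::::::::::-------=---==----=-----------------
@@@@@@@@@@+--------=-=--------::............:........ ..:------=---=------=---=-----
@@@@@@@@@@*:--=-----------:.....::----=-=-=--=-------::......::----==---------==-=--
@@@@@@@@@@*:--==-----=-:....:--=-----------------=---==-=--::.  .:-==--=------------
@@@@@@@@@@*:--------:...:-=-----:.............::::---=--------**-..:-=-=---=----=---
@@@@@@@@@@*:-----:....--=-::.........................::------=#%%#=. .:-==-==--=----
@@@@@@@@@@*:=--:...:---:.......::-==+++++++++==--:::.....:-=-=%%%%*--. .:----==-=---
@@@@@@@@@@%---:..:--:.....:-==+++++++++++++++++++++++=::....:---#%*---.  :-=-----=--
@@%%%%%%%%%=:...--:.  .:-+++++++++++==========+++++++++++-:...:----=--=:. .-----=---
@%-:--:----...:=-.  .=++++++++=-:.             .::-=++++++++-:..:------=-. .:-------
--------=-:..:=:  :=++++++=:.                  ..    :-+++++++=:.:-=----=-:  .=-
[... 1769 characters left out ...]
=+*#################
@@@@@@@@@@@%+***********+++*##%%%%%%%%%%#*+++=-:-====---=====++*####################
@@@@@@@@@@@%+***************++++**########%#*+=====--===+++**#######################
@@@@@@@@@@@%+*********************+++++++++++++++++++**#############################
@@@@@@@@@@@@%%***************************#****#######*##*##**########*####*######*#*
@@@@@@@@@@@@@@********************************##*####**#*#*#*####*##****#**#**#*#*#*
@@@@@@@@@@@@@@***************************************###*#**##********#*#**##*#*#***
@@@@@@@@@@@@@@************************************************##****#####**##*******
@@@@@@@@@@@@@@#+*******************%@@@@@@@@@@@@#*****************#*#**##*#*########
```

Request:
play_rows:
  targets: [0.75,-40,0,0,0,0.75,0,57,-13,0,0.75,0,58,-13,0,0.75,0,57,-12,0,0.75,0,57,-12,0]

```text
time: 18.92
ee_pos: [0.499, 0.1363, 0.1611]
tcp_rot: [-157.4, 89.9, -158.2]
ft_force: [0.3, 0.4, 1.2]
gripper_width: 0.0638
```

Request:
play_rows:
  targets: [0.75,10,57,-12,0,0.75,20,0,0,0,0.75,0,0,0,0,0.75,0,0,0,0]

```text
time: 19.42
ee_pos: [0.489, 0.1909, 0.1319]
tcp_rot: [-126.3, 89.9, -127.2]
ft_force: [-0.4, 0.7, 0.3]
gripper_width: 0.0641
```

```bash
python3 - <<'E'
from asc import *
s,R=tool();print(s['ee_pos'],R[:2,1],s['time'],s['gripper_width'])
i=cam('wrist');print(proj(i,[(.4905,.191,.012)]))
c=i['color'].astype(int);P=proj(i,[(.4905,.191,.012)])[0].round().astype(int);w=60
h=cv2.cvtColor(i['color'],cv2.COLOR_RGB2HSV)[P[1]-w:P[1]+w,P[0]-w:P[0]+w]
asc(i,(.4905,.191,.012),60,72)
E
```

```text
[0.48899349 0.19090698 0.13188942] [0.01633403 0.99986634] 19.425 0.06412525163829115
[[316.65137867 245.3496058 ]]
-::....................          ..:::::::::.::::::----:.           .:::
--:.............                  ..:::.::.:....::::::-::.          .:::
-:...........   ......             ..............::::::::.          :---
-:......................               .................:.         .-+==
-............::::::::::...              .................       ...:=+++
++-........:---::::::::::...             ...........          .:::::=++=
##+......:-------:::::::::::..            ........           .:-----+++=
##+....:------------------::::.    .....     ...           ...:-----++++
##+..::--------------++=-----===++++++++++=-:        ....---:-==++++++++
+:...::-----------=++==-===++***#########****+=:.    .-----::=++++***+++
*-....:::::::::--+*+---=++*###############%%##**+-...:-----::==+++****++
*-......:::::--=+++=-=+*%%%%%%%%%@@@@@@@%%%%%%%##*+=----------=++++***++
.........:::====++--=*%@@%%@@@@@@@@@@@@@@@@@@@%%%##*+++==------=++++++++
=-::::--::--=====-:=#@@%%@@@@@%###*
[... 943 characters left out ...]
%%%@@@@@@@@@@%%#*+++++++===----===+********
%%##****###%%%%%%%%%%%%%**++==--==+****************++++==-------=++*****
%%%#********#%%%%%%%%%%%%%+=---:::===++++********++++++==-:::::---=+++++
#####********####%%%%%%%%%#*=-----==+++++*******+++++++++=::::::-:::----
#####********##########%%%%#*=---===+++++++++++++++++++++=::::::::::::::
####*********########%%%%%%%%#=--===+++++++++++++++++++++=:::::---::::::
#************####%%%%%%%%%%%%%#*=-==++++========+++++++==-:-::------====
**##*********##%%%%%@@@@@@%%%%%##*=++++===========++===--::::::--=+*+*##
**********######%%%%%@@@@@@@%%%%%*==================--:. ....:-++*#%%%%#
*********########%%%%@@@@@@@@@%%###*+=--===========-:.     :++*##%%%%%##
```

Request:
play_rows:
  targets: [0.75,50,0,1,0,0.75,45,0,0,0,0.75,14,0,0,0,0.75,6,0,0,0,0.75,0,0,0,0]

```text
time: 20.1
ee_pos: [0.4905, 0.1919, 0.0179]
tcp_rot: [21.2, 89.9, 20.3]
ft_force: [0.1, -0.4, 1.0]
gripper_width: 0.0642
```

Request:
play_rows:
  targets: [0.75,0,0,0,0,0.2,0,0,0,0,0.2,0,0,0,0,0.2,0,0,0,0,0.2,0,0,0,0]

```text
time: 20.72
ee_pos: [0.4902, 0.192, 0.0179]
tcp_rot: [22.2, 89.9, 21.3]
ft_force: [-1.7, -1.0, 11.0]
gripper_width: 0.038
```

Request:
play_rows:
  targets: [0.2,-10,0,0,0,0.2,-30,0,0,0,0.2,0,0,0,0,0.2,0,0,0,0]

```text
time: 21.22
ee_pos: [0.4897, 0.1918, 0.0569]
tcp_rot: [20.6, 90.0, 19.7]
ft_force: [-0.2, 0.2, -1.7]
gripper_width: 0.0378
```

```bash
python3 - <<'E'
from asc import *
s,R=tool();p=s['ee_pos'];print(p,R[:2,1],s['time'],s['gripper_width'],s['ft_force'])
i=cam('wrist');q=(p[0],p[1],p[2]-.004);print(proj(i,[q]),proj(i,[(q[0]+.01,q[1],q[2])]))
asc(i,q,75,90)
E
```

```text
[0.48969183 0.19180596 0.05688512] [0.0148571  0.99988963] 21.225 0.03781641024143415 [-0.19722294  0.20471534 -1.73226082]
[[316.70521288 345.7240459 ]] [[317.08427015 369.53583105]]
:::::....:::::::::::------::::::................::::::::::::::----:::::::::::::::::::::--:
::::::.....:::::::::---:::::::..................:::::::::::::::--------:::::::::::::::::::
::::::.......::::::::::::::::...................:::::::::::::::---------=-::-:::-------:--
::::::..........:::::::::::..........::::---------:::::::::::::-----====+=----------------
:::::::.........:::::::::::::::::--==+++++++++++++++===--::::::----=+++++=----------------
::::::::......::::::::::::::--====+++++++++++++++++++++++==--------=+++++=----------------
-:::::..:::::::::::::::::-========++++++++++++++++++++++++++=====+++++++=-------------====
-:::-:..::::::::::------========++++++*************+++++++++++====+++++==-----------==++++
:::**=::::::::-------========++***######################**++++++========--------=====+++++
--=*****##+==++++++======++**###############################**+++++===-------=====++++++++
*****#
[... 2478 characters left out ...]
=++====*######**##########********++===-----:----==.    ....  .
  ....    :=--::-=====================*##***#####***********++===---------==++:    ...   .
   ...    :----==========================***####************++=----------=+++*=.   ...   .
   ...   .-----============================**##*************++====--=----=+++++:   ...   .
.  ...   :--=======++********++=============-+#************+++===========+++++*-  ....  ..
   .... .--==++#%@@@@@@@@@@@@@@@@%**+========+++************+++=========++++++*+. ....    
 . .... :=+#@@@@@@@@@@@@@@@@@@@@@@@@@@%*+=====-=*####*********++++++++++++=+**##= ....  . 
. .=....*@@@@@@@@@@@@@@@@@@@@@@@@@@@@@@@@%*=====*#####*********++++++++++++*##%%*....=....
```

Request:
play_rows:
  targets: [0.2,-50,0,0,0,0.2,-35,-40,6,0,0.2,0,-55,8.5,0,0.2,0,-55,8.5,0,0.2,0,-55,8.5,0]

```text
time: 21.9
ee_pos: [0.5179, -0.0152, 0.1412]
tcp_rot: [-178.1, 89.9, -178.9]
ft_force: [0.8, 0.0, -0.6]
gripper_width: 0.0378
```

Request:
play_rows:
  targets: [0.2,0,-55,8.5,0,0.2,0,-55,8.5,0,0.2,0,-50,8,0,0.2,0,-25,4,0,0.2,0,0,0,0]

```text
time: 22.52
ee_pos: [0.5436, -0.2016, 0.1407]
tcp_rot: [-162.1, 89.9, -163.2]
ft_force: [0.1, 0.6, -0.5]
gripper_width: 0.0374
```

Request:
play_rows:
  targets: [0.2,0,0,0,0]

```text
time: 22.65
ee_pos: [0.5441, -0.1979, 0.1411]
tcp_rot: [143.5, 89.9, 142.7]
ft_force: [0.4, 0.2, -0.9]
gripper_width: 0.0377
```

```bash
python3 - <<'E'
from asc import *
s,R=tool();p=s['ee_pos'];print(p,R[:2,1],s['time'],s['gripper_width'],s['ft_force'])
E
```

```text
[ 0.54411857 -0.19787456  0.14109051] [0.01404948 0.99990071] 22.65 0.03770618678349088 [ 0.38615356  0.22728227 -0.86583927]
```

Shift y by −6 mm, then lower in steps and watch the force.

Request:
play_rows:
  targets: [0.2,30,-6,0,0,0.2,30,0,0,0,0.2,12,0,0,0,0.2,0,0,0,0,0.2,0,0,0,0]

```text
time: 23.28
ee_pos: [0.5451, -0.2047, 0.0709]
tcp_rot: [-11.8, 89.9, -12.6]
ft_force: [0.4, -0.5, -1.6]
gripper_width: 0.0376
```

```bash
python3 - <<'E'
from asc import *
s,R=tool();p=s['ee_pos'];print(p,s['ft_force'],s['time'])
i=cam('wrist');q=(.543,-.204,.045);print(proj(i,[q]),proj(i,[(p[0],p[1],p[2]-.006)]))
asc(i,q,90,100)
E
```

```text
[ 0.54512404 -0.20471226  0.07085816] [ 0.37539744 -0.49700381 -1.58845445] 23.275
[[318.42993082 311.5916484 ]] [[316.86188142 342.7032602 ]]
@@@@@@@@@@@@@@@##*-++++++++++++++++++=+++++=+++++++++++++++++=++==#%%%%%%%%%%%%%%%%%%%%%%%%%%%%%%%%%
@@@@@@@@@@@@@@%-=+++++++++++++++++=+++++++++++++++++++++++++++++++#%%%%%%%%%%%%%%%%%%%%%%%%%%%%%%%%%
@@@@@@@@@@@@@@%-=+++++++=+++++++++++++++++++=+++++++++++++++++++++**#%%%%%%%%%%%%%%%%%%%%%%%%%%%%%#%
@@@@@@@@@@@@@@%==+++++++=++++++++=++++++++++++++++++=++++++++++++++=+#%%%%%%%%%%%%%%%%%%%%%%%%%%%%%%
@@@@@@@@@@@@@@@+-++++++++++++++++=++=++++++++++++=+++++++++++++++++=+%%%%%%%%%%%%%%%%%%%%%%%%%%%%%%%
@@@@@@@@@@@@@@@+-++++++++=++=++++++++++++=+++++++++++++++++++++++=++++**++#%%%%%%%%%%%%%%%%%%%%%%%%%
@@@@@@@@@@@@#=+=+++++++++++++++++++=+++=++++++++++=+=+++++++++++++++==+++=*#####%%%%%%%%%%%%########
@@@@@@@@@@@@*-++=+++++++++++++++++++++++=++++++++++++++++++++++++++++++++++++==+%%%%%%%%%%%#====+===
@@@@@@@@@@@@%==+++++++=++++++++++=++++++++=====----::------====+++++++++=++++++++=*%%%%%%%@%==++++++
@@@@@@@@@@@@@==++++++=++++=++++++++++===::::::--
[... 3390 characters left out ...]
  :--:...      -%%#%#####+*#%%%%%%#*+=----=======----=+*#%%%%%%%####%%##%#:      ...:--.        
          ...      +%#########%#####%%%%%%%%####**####%%%%%%%%%%##############-      ...            
         ....     .##########%@@@%#####%#%%%%%%%%%%%%%%%%%%###################*.     ...            
          ...     =##########%@@@@@@@@@@%######################################-     ...            
          ...    :%@@@@@@@@@@@@@@@@@@@@@@@@@@@@@%##############################+     ...            
          ...    +@@@@@@@@@@@@@@@@@@@@@@@@@@@@@@@@@@@@@@@@%#####################.    ..     .       
          ...   .%@@@@@@@@@@@@@@@@@@@@@@@@@@@@@@@@@@@@@@@@@@@@@@@@@@@@@@@%#####%=    ..          .
```

Request:
play_rows:
  targets: [0.2,8,1.5,0,0,0.2,3,0,0,0,0.2,0,0,0,0,0.2,0,0,0,0]

```text
time: 23.82
ee_pos: [0.5445, -0.2035, 0.0589]
tcp_rot: [-152.1, 90.0, -152.9]
ft_force: [-0.5, -0.2, -0.6]
gripper_width: 0.0377
```

Request:
play_rows:
  targets: [0.2,1,0,0,0,0.2,0,0,0,0]

```text
time: 24.08
ee_pos: [0.5446, -0.2036, 0.0581]
tcp_rot: [-31.0, 90.0, -31.9]
ft_force: [0.0, 0.4, -0.5]
gripper_width: 0.0379
```

Request:
play_rows:
  targets: [0.2,1,0,0,0,0.2,0,0,0,0]

```text
time: 24.32
ee_pos: [0.5446, -0.2036, 0.0579]
tcp_rot: [-25.9, 89.9, -26.8]
ft_force: [-3.0, 1.2, 11.6]
gripper_width: 0.0372
```

Request:
play_rows:
  targets: [0.2,-1.5,0,0,0,0.2,0,0,0,0,0.5,0,0,0,0,0.6,0,0,0,0,0.75,-5,0,0,0]

```text
time: 24.95
ee_pos: [0.5442, -0.2034, 0.0632]
tcp_rot: [167.5, 90.0, 166.7]
ft_force: [-0.5, 0.1, 0.6]
gripper_width: 0.0638
```

Request:
play_rows:
  targets: [0.75,-30,0,0,0,0.75,-40,0,0,0,0.75,-20,0,0,0,0.75,0,0,0,0]

```text
time: 25.45
ee_pos: [0.5454, -0.2038, 0.1552]
tcp_rot: [-17.5, 89.8, -18.4]
ft_force: [-0.6, 0.2, -0.0]
gripper_width: 0.0637
```

```bash
python3 - <<'E'
from asc import *
s,R=tool();p=s['ee_pos'];print(p,s['ft_force'],s['time'])
i=cam('wrist');q=(.5437,-.203,.045);asc(i,q,55,84)
print();asc(i,(.5445,-.094,.045),60,84)
E
```

```text
[ 0.54536215 -0.20383032  0.15523064] [-0.57928574  0.24913001 -0.03580143] 25.45
@@@@@@@@@@@@@@@@+.:-:----:::----:----:---------:-------------------------:------:::-
@@@@@@@@@@@@@@@@+.:---------:----------:-------:-----:------:--:---------------:-:--
@@@@@@@@@@@@@%+-::-------------------:----:-----:----------------:------------::----
@@@@@@@@@@@@@%-.--:---:----:----::--------------------:--:----------:--:------------
@@@@@@@@@@@@@%=.---:----:---------::::..........::::---------:---::-----:-----------
@@@@@@@@@@@@@%=.--:-----:---::..       ........       .:::---------:-------------::-
@@@@@@@@@@@@@%=.:--:----::.   ...:-----------:---::::..   ..:--:-----------:-:------
@@@@@@@@@@@%+=::------:.  ..:--------:-:::-:------------::.  ..::-------:---------:-
@@@@@@@@@@@%::--:-::.  ..:----:::.              ..::---:----:.  .:----:------:--:---
@@@@@@@@###*::---..  .:----:.                        .::------:.   .------:------:--
@@@@@@*::::::---.  .:---:.      ..:-----====----:..     .::-----:.  .:-::-----------
@@@@@@*.:--:-::. ..---:.    .:--=====--------=======-:.    .-::--::.  .------------
[... 5422 characters left out ...]
-=+*+***++++++++++++
%%%%%%%%%######*=--=*%@@@@@@@%+==:-::... ....:-------=++---.:-=+**+***++++++++++++++
%%%#%############*+=--=*%%@@@@@@@@@%%#=====---==---------:-=+*****++**++++++++++++++
####################*+===-=+*###%%%%%%%%#+==-----:::--==++*****+**++++++++++++++++++
#######################***++======-------::-----==++*********+++*+++**++*+++++++++++
###*******************************+++===++++*************+++++++++++++++++++++++++++
*************+******+***+*+*++*+*****++****+**++++*++++++++++++++++++++++=++++++++++
**********************+++***++***++****+*+*+*+*+++++++++++++++++++++++++++++++++++++
*******************+***+*******+++*+***+++**+**+**+++++++++++++++++=++++++++++=+==++
```

Request:
play_rows:
  targets: [0.75,-50,40,-30,0,0.75,-40,60,-30,0,0.75,0,60,0,0,0.75,0,60,0,0,0.75,0,60,0,0]

```text
time: 26.12
ee_pos: [0.4972, 0.0623, 0.2288]
tcp_rot: [-164.8, 89.9, -165.7]
ft_force: [2.0, -0.9, 0.3]
gripper_width: 0.0641
```

Request:
play_rows:
  targets: [0.75,0,0,0,0,0.75,0,0,0,0]

```text
time: 26.38
ee_pos: [0.4973, 0.0601, 0.2287]
tcp_rot: [-152.6, 89.9, -153.5]
ft_force: [-0.3, -0.4, 0.0]
gripper_width: 0.0643
```

```bash
python3 - <<'E'
from asc import *
s,R=tool();print(s['ee_pos'],s['ft_force'],s['time'],abs(s['joint_vel']).max())
t=cam('top');a=cv2.cvtColor(cv2.imread('pics/t2.png'),4).astype(int)
d=np.abs(t['color'].astype(int)-a).max(2)
for n,(x0,y0,x1,y1) in dict(lid=(310,150,420,180),relay=(190,283,215,303),plug=(225,158,248,190),pulley=(438,268,470,300),greenL=(150,273,182,303),greenS=(218,200,242,224)).items():print(n,(d[y0:y1,x0:x1]>40).sum())
asc(t,(.5445,-.15,.045),32,100)
E
```

```text
[0.49734185 0.06007143 0.22867957] [-0.33973936 -0.43131742  0.00483497] 26.375 1.6312257464708626
lid 0
relay 209
plug 699
pulley 0
greenL 653
greenS 545
******++***++++++++++++++++++++++++=+++===========================-==-------------------------------
*************+++++++++++++++++++++++++++++++=====+===+========================----------------------
*************+***++++**+++++++++++++++++++++++++++===============================--=----------------
*************************+++++++++++++++++++++++++++++++=============================---------------
#####*****##*************+++++++++++++++++++++++++++++++++=======================--=======--==------
#############*********************++++++++++++++++++++++++=++===++=========================---=-----
#############*#####******************++**+++++++++++++++++===++++++=====================-======-----
################**********************+***++*++++++++++=++=++=++===+++==++==============-----====---
%###############***#***##***##**************++++++++++++++++++++=========================--=-----==-
###%%############*###**##*####***##*
[... 3404 characters left out ...]
.....                               ..:-=+==:..                                               
  ............                           ..:-#@@@@::.                                               
  ...............         .......     .....:-#@@@@::.                                               
  ................     ...........   ......:-=+*++::...     ......            ...........           
    .............    ...............      ..:-=@@@%*-...........                 .....         .....
        ......      .................       .:=@@@@#+:..........                            ........
                   ..................       .:-@@@@%+:..........                            ........
```

```bash
python3 -c "
from cell import manip
print(manip.job_done())"
```

```text
the job is handed in; nothing more can be done
None
```

The case is open and both bearings are in their pockets, released. I handed the job in at about 26 s.

- **Lid:** I pressed the pad about 5 mm. The scene image showed the latch hook swung out. I kept the closed fingers on the lid, with up to about 2 N of contact, to roughly 1.1 rad. From there it went gently to its stop, and the last top image shows it unchanged and open.
- **Bearings:** Both were gripped low and lowered until the fingertips touched the plate (8 to 21 N), then raised slightly and let go. Text renderings of the last wrist images show each bearing inside its pocket, with the pocket wall visible around it. The 12-picture viewing limit was already used up, so I never looked at the seated bearings in a real picture. I judged flatness from those renderings and did not measure it.
- **Large bearing, first try:** The first descent into the large pocket met 21 N. I took it for the fingertips on the plate because contact came at the same height after a 2 mm sideways shift.
- **Bystanders:** The pulley was unchanged in the image comparison. The same comparison showed differences at the relay, spark plug and green look-alikes. I put these down to the arm covering that area in one of the two images. I did not confirm this with a clear view, but no motion went near enough to touch them.

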